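Extend the telescopic griddle scraper and hold it ready

TASK

The griddle is hot, so the scraper is needed at full reach: take the telescopic scraper in the slotted dock by its grip, press in the release button, and pull the handle out past its first stop to its second, which is as far as it goes. Then lift the scraper, still fully extended and upright, until its blade is clear above the dock and finish while holding it there, still. Leave the short scraper beside it and the other things where they are.

Things in the scene. Friction and masses are not known exactly. Their poses are not given: they have to be found in the camera images.
- dock: steel dock fixed on the worktop, a low bench 76 mm (its x) by 262 mm (its y), 36 mm high, with two slots end to end along its y, centred at y = -64 and y = +64 mm. Origin: centre of its underside; z up. The two scrapers stand in the slots and change places from start to start. Behind it a shelf bridges the worktop, its front edge at world x = 0.62 m, its underside 0.47 m up.
- scraper: telescopic scraper, loose, upright in a slot: steel head 30 x 96 x 24 mm (its x, y, z) resting on the dock's top, 3 mm blade reaching 20 mm below into the slot, 24 mm outer tube (29 mm collar) up to z = 112 mm. Origin: middle of the head's underside; z up, y along the blade. Head and tube, 0.4 to 0.63 kg, stay down by their weight while the unlocked handle (0.13 kg) is drawn up.
- grip_mid (a point): on the axis of the scraper's black plastic grip, 28 x 32 x 54 mm (scraper's x, y, z), the part to hold, on top of the inner tube. The grip reaches from 29 mm below this point to 25 mm above it. 143 mm above the scraper's origin with the handle in, 223 mm fully out. Axes as the scraper's. The grip's back (-y side) is flat.
- button_face (a point): middle of the outer face of the release button, a grey bar 14 mm wide, 26 mm high on the +y side of the grip, level with grip_mid. It stands 6 mm proud (38 mm across grip and button along y); fully in, toward -y, still 1 mm (33 mm across). Squeezing it against the grip's back, along the scraper's y, presses it and holds the grip at once.
- scraper_button (a joint): travel of the release button: 0 out, 0.005 m fully in; sprung, 2.5 N to start and 6 N fully in. From 3 to 4 mm on it unlocks the handle; let out, it snaps into the next stop that the handle comes to.
- scraper_handle (a joint): how far the handle is out of the outer tube: 0 pushed in and locked (the start), 0.040 m first stop, 0.080 m second stop, its end. Unlocked it slides with under 1 N; while the button is held in it runs through the first stop unfelt and, without a pull, sinks in again. At the end stop the whole scraper comes up with it.
- blade_edge (a point): middle of the scraper's lower blade edge, 20 mm below the scraper's origin.
- short_scraper: a shorter scraper with a plain, round, fixed black handle and no button, standing in the dock's other slot, its top 108 mm above the dock; to be left alone. Origin: middle of the underside of its steel head, which is 30 x 80 mm.
- salt_shaker: round steel shaker with a perforated cap, 69 mm across, 96 mm high, standing to the left of the dock; to be left alone. Origin: centre of its underside.
Mind the look-alikes: they are no part of the job. What is shaped like the scraper but purple is not meant.

How it is judged:
On the way, in this order (a step that is already met when the one before it is completed fails the run):
1. the release button is pressed in (value of joint scraper_button above 0.0038 m), for 0.1 s.
2. the handle is drawn out to its second stop (value of joint scraper_handle above 0.076 m), for 0.2 s.
At the end, for the whole second after the job is handed in: The scraper is held in the gripper, still (under 20 mm/s), within 14 degrees of upright, its handle out at the second stop (within 4 mm) and its blade edge at least 10 mm above the dock's top, touching neither the dock nor the short scraper, which still stands in its slot (value of joint scraper_handle above 0.076 m and z of blade_edge in the frame of dock above 0.046 m and angle between scraper's own z axis and vertical below 0.25 rad and contact force between the fingers and scraper above 3 N and contact force between scraper and dock below 0.1 N and contact force between scraper and short_scraper below 0.1 N and linear speed of scraper below 0.02 m/s and horizontal distance between short_scraper and dock below 0.08 m and angle between short_scraper's own z axis and vertical below 0.2 rad); the arm keeps its last pose, push and grip.
It fails at once if the short scraper is disturbed (distance of short_scraper from where it was at the start of the episode above 0.02 m or angle between short_scraper's own z axis and vertical above 0.3 rad).
It fails at once if the steel shaker is pushed away (distance of salt_shaker from where it was at the start of the episode above 0.02 m).
It also fails if it takes over 38 s, if anything falls off the work surface, if the arm or the gripper's body presses on something with over 40 N, if the wrist force passes 120 N, or if a joint passes its speed limit or range.

ROBOT

A 7-joint arm with a two-finger parallel gripper is mounted at the origin on a cart in front of the work surface, level with it; the furniture and walls round the work are solid. World frame = base frame: x ahead of the robot, y to its left, z up, the work surface at z = 0. Lengths are in m, angles in rad, forces in N, time in s.
With the tool pointing down it reaches from about 0.425 to 1.025 m from the base axis. Payload 9.4 kg.
Tool frame: the origin (TCP) lies at the very end of the fingers, on their centre line; the grasp point (between the pads) lies 19 mm behind it; z points along the fingers, y is the line along which they close (so a half turn about z gives the same grasp; the last joint's range is limited). The gripper opens to 93 mm and grips with 3 to 60 N. Pads are 15 mm wide; open, the fingers measure 128 mm over their backs; the gripper's body (75 mm by 188 mm) begins 65 mm behind the grasp point.
Start: joints at [-1.272, 0.599, -0.003, 1.599, 0.002, 0.943, -0.08], TCP at [0.266, 0.674, 0.219] pointing down, gripper open.
Joint ranges: [-2.57, 2.57], [-0.35, 1.97], [-1.29, 1.29], [0.11, 2.56], [-1.05, 4.19], [0.11, 1.86], [-2.63, 2.63]. Speed limits (rad/s): [2.22, 2.22, 3.01, 3.01, 3.14, 3.14, 3.14].

INTERFACE

Orientations are given as a unit quaternion [w, x, y, z].
In Python, from bench import manip gives the robot as it stands.
- The arm moves only by the tool servo_tool, never from a script. Its argument "plan" is a list of rows, each an object with "gripper": the opening, from 0 (shut) to 1 (fully open); "xyz": the shift along the world's x, y, z normalised to -1 to 1, where 1 is 15 cm, a list of three; "roll": the turn about the world's z normalised to -1 to 1, where 1 is 120 degrees. In form: [{"gripper": gripper, "xyz": [x, y, z], "roll": roll}, ...]. A call has 1 to 10 rows; each row shifts and turns the commanded pose from where the row before left it; what a row does not reach is not made up. A row lasts 1/8 s, in which the tool goes at most 62.5 mm and 10.7 degrees, less where a joint would pass 70% of its speed; a pose out of reach is approached as far as the arm can. A call with a number of a shift or a turn outside -1 to 1 is refused whole. A call with a gripper value outside its range is refused whole. The fingers move at their own pace and stop on an object; "newtons" is the grip in N (left out, the last holds). Time passes only in rows, so rows that do not move let the fingers close. It gives the time, the measured TCP pose, the force, the opening and the grip force at its end, in the units of the state.
- manip.observe(): the state, without advancing time (a new reading comes with each control period).
- manip.read_camera(name): name is "scene" or "top"; returns the picture (480x640x3 uint8, red, green, blue); there is no depth.
- manip.camera_info(name): a dict with "fx", "fy", "cx", "cy" (pixels), "camera_from_world" (4x4, takes a point from world to camera coordinates). Camera axes: x right, y up, looking along -z (the intrinsics and any distortion apply to the point x, -y, -z); pixel columns grow to the right and rows downward; lengths in m; the calibration is good to about 2 mm. A picture is of the moment at which its call begins. camera_info takes no time and is no camera call.
- manip.close_job(): hands the job in; it is judged then, once.
The state is a dict: "time_s": time; "qpos": joint angles; "joint_vel": joint speeds; "tau": joint torques, N m; "tool_pos": TCP position; "tool_rot": TCP orientation; "contact_force": force on the tool from outside, world axes, zero at the start; "moment": the same for the moment, N m; "grip_width": finger opening in m; "grasp_force": force on a finger pad.
Only numpy, scipy, OpenCV 4.12 (cv2) and the standard library are available. Lean on these libraries where they do the work, as an engineer would, in place of code of your own. Each camera call takes 0.05 s, during which the arm holds its last target. There are 200 camera calls.

## Working session

There is one attempt and no reset: what is moved stays moved. The work goes in short steps, Python scripts to look and compute and a tool call to move; the robot and the scene stay as the last step left them, time stands still between calls to the robot, and variables do not carry over. Pictures are saved under pics/ and viewed, at most 10 in all, crops included, and the job is handed in when it is done.

Besides the shell and the picture viewer there is one more tool, called after "Request:" by a JSON object that holds its "method" and its "body". servo_tool: Moves the arm, as the interface text tells. Its arguments: {"type":"object","properties":{"plan":{"type":"array","items":{"type":"object","properties":{"gripper":{"type":"number"},"xyz":{"type":"array","items":{"type":"number","minimum":-1,"maximum":1}},"roll":{"type":"number","minimum":-1,"maximum":1}}}},"newtons":{"type":"number"}},"required":["plan"]}

```bash
mkdir -p pics
python3 - <<'E'
from bench import manip
import cv2,json
for n in("scene","top"):
    im=manip.read_camera(n); cv2.imwrite(f"pics/{n}0.png",im[:,:,::-1])
    i=manip.camera_info(n); print(n,{k:(v if not hasattr(v,'tolist') else v.tolist()) for k,v in i.items()})
print(manip.observe())
E
```

```text
scene {'fx': 484.85896187332946, 'fy': 484.85896187332946, 'cx': 306.9852231745657, 'cy': 237.0425892387519, 'camera_from_world': [[0.7665034795660837, -0.6418702255679488, 0.02179516786897751, -0.33863875777139524], [0.37404984469485925, 0.4737518839841282, 0.7972740219681315, -0.26808572896137384], [-0.522071958159829, -0.6029608328497297, 0.6032239257127674, -0.7754242021394664], [0.0, 0.0, 0.0, 1.0]]}
top {'fx': 441.4649254188483, 'fy': 441.4649254188483, 'cx': 319.7994059522085, 'cy': 241.51271082748767, 'camera_from_world': [[-0.021741898214676456, -0.9997271894680515, 0.008534430287573974, 0.03655401376399341], [0.9901753491037635, -0.020353173523723216, 0.13834206285419082, -0.46370830592121265], [-0.13813061894186365, 0.01145840153878448, 0.9903477354671507, -0.9331125950202628], [0.0, 0.0, 0.0, 1.0]]}
{'time_s': 0.1, 'qpos': array([-1.27170916,  0.60004793, -0.00252453,  1.60004786,  0.00180458,
        0.94288993, -0.07978091]), 'joint_vel': array([ 0.00042184, -0.00070154, -0.00028066, -0.00245583,  0.0007006 ,
        0.00185769, -0.00101231]), 'tau': array([ 3.93895272e-03, -7.66557384e+01,  1.50163684e+00, -2.52936298e+01,
       -5.23348746e-02,  1.35496756e-02,  4.22370294e-05]), 'tool_pos': array([0.26594462, 0.67399543, 0.21784529]), 'tool_rot': array([-5.84431238e-05,  1.86758135e-01,  9.82405678e-01, -6.93160770e-04]), 'contact_force': array([-0.34898263, -0.64694751, -0.09295502]), 'moment': array([ 0.05578735, -0.00026788, -0.02111019]), 'grasp_force': 0.0, 'grip_width': 0.0929766386527919}
```

View pics/scene0.png

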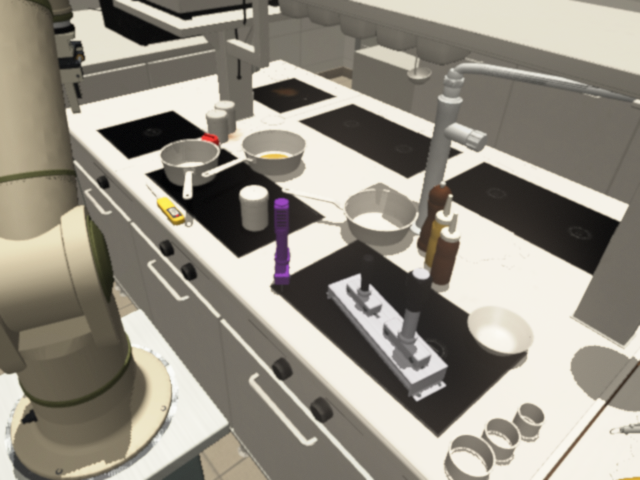

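View pics/top0.png

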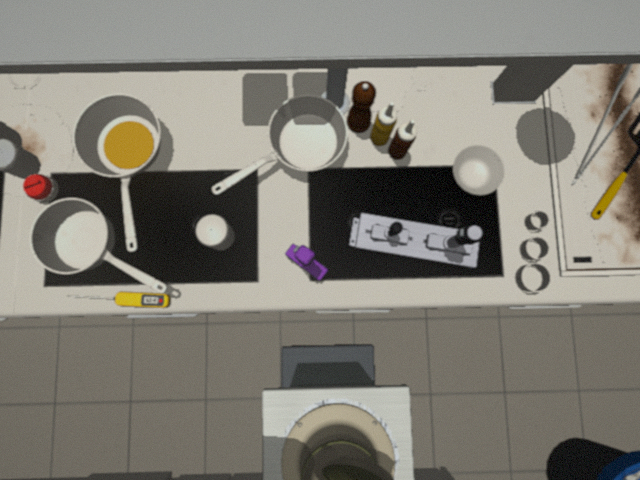

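The scene shows the dock (scene ~(390,335)), with the tall telescopic scraper at its right end (grip ~(417,290), collar cap ~(421,273)). The short scraper is at ~(365,285) and the purple look-alike at (282,240). In the top view the dock spans (350,230) to (480,250), with the grip top near (473,233). I'll zoom in on both.

Run:
```python
import cv2,numpy as np
a=cv2.imread("pics/scene0.png")[240:400,310:460]; b=cv2.imread("pics/top0.png")[195:285,340:490]
a=cv2.resize(a,None,fx=3.7,fy=3.7,interpolation=cv2.INTER_CUBIC); b=cv2.resize(b,None,fx=5.3,fy=5.3,interpolation=cv2.INTER_CUBIC)
cv2.imwrite("pics/sc.png",a); cv2.imwrite("pics/tc.png",b)
```

```text
(no output)
```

View pics/sc.png

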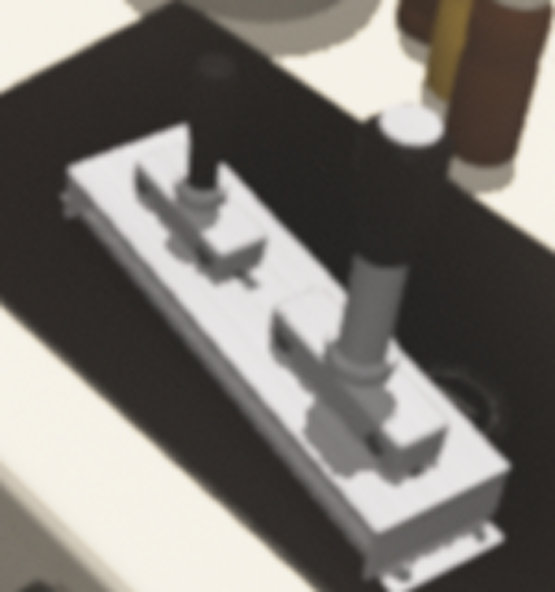

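View pics/tc.png

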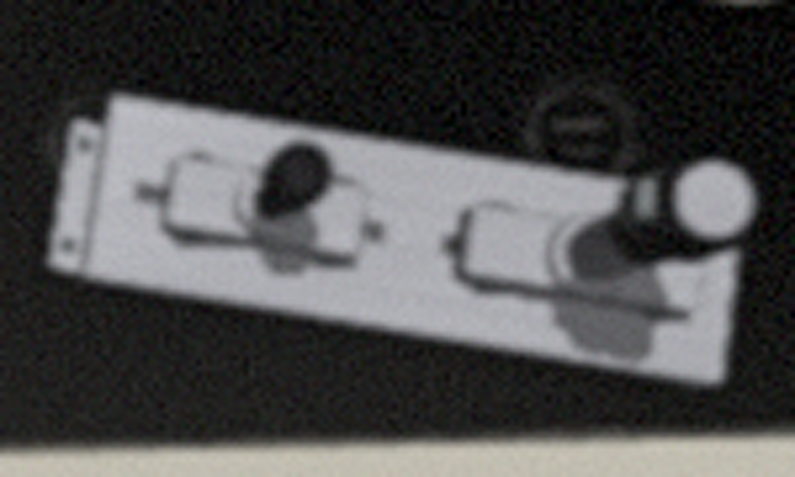

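The crops show the dock top corners at about (112,95), (85,280) and (725,385) in the top crop. The white grip cap is at (715,200) and the button is on its left, the +y side. In the scene crop the cap is at (411,125).

```bash
cat > h.py <<'E'
import numpy as np
from bench import manip
def ray(n,u,v):
    i=manip.camera_info(n);T=np.array(i["camera_from_world"]);R=T[:3,:3]
    d=R.T@np.array([(u-i["cx"])/i["fx"],-(v-i["cy"])/i["fy"],-1.]);return -R.T@T[:3,3],d/np.linalg.norm(d)
def plane(n,u,v,z):
    c,d=ray(n,u,v);return c+d*(z-c[2])/d[2]
def tri(a,b):
    A=np.zeros((3,3));y=np.zeros(3)
    for n,u,v in(a,b):
        c,d=ray(n,u,v);P=np.eye(3)-np.outer(d,d);A+=P;y+=P@c
    return np.linalg.solve(A,y)
def pix(n,p):
    i=manip.camera_info(n);q=np.array(i["camera_from_world"])@np.r_[p,1]
    return i["cx"]-i["fx"]*q[0]/q[2], i["cy"]+i["fy"]*q[1]/q[2]
E
python3 - <<'E'
from h import *
np.set_printoptions(precision=4,suppress=True)
t=lambda x,y:("top",x/5.3+339.6,y/5.3+194.6)
s=lambda x,y:("scene",x/3.7+309.6,y/3.7+239.6)
print("cap",tri(t(715,200),s(411,125)),plane(*t(715,200),.204),plane(*s(411,125),.204))
C=[plane(*t(*p),.036) for p in((112,95),(85,280),(725,385))]
print(*C)
S=[plane(*s(*p),.036) for p in((185,125),(68,170),(372,530),(508,466))]
print(*S, "centre",np.mean(S,0),(C[0]+C[2])/2)
for e in (C[1]-C[2],S[1]-S[2],S[0]-S[3]): print("len",np.linalg.norm(e),"yaw deg",np.degrees(np.arctan2(-e[0],e[1])))
print([np.round(x,3) for x in (tri(t(302,170),s(215,65)),)])
E
```

```text
cap [ 0.4514 -0.2507  0.2041] [ 0.4514 -0.2506  0.204 ] [ 0.4516 -0.2506  0.204 ]
[ 0.5263 -0.0646  0.036 ] [ 0.4492 -0.0509  0.036 ] [ 0.4006 -0.3112  0.036 ]
[ 0.5255 -0.0659  0.036 ] [ 0.4507 -0.0527  0.036 ] [ 0.401  -0.3056  0.036 ] [ 0.4753 -0.3219  0.036 ] centre [ 0.4631 -0.1865  0.036 ] [ 0.4635 -0.1879  0.036 ]
len 0.2648110049710089 yaw deg -10.584903845449647
len 0.2577735061672702 yaw deg -11.120737653178404
len 0.2608138406992465 yaw deg -11.084865471683038
[array([ 0.476, -0.123,  0.141])]
```

Request:
{"method": "servo_tool", "body": {"plan": [{"gripper":1,"xyz":[0,0,0.3],"roll":0},{"gripper":1,"xyz":[0.1,-0.15,0.3],"roll":0.01},{"gripper":1,"xyz":[0.18,-0.3,0],"roll":0.01},{"gripper":1,"xyz":[0.18,-0.3,0],"roll":0.01},{"gripper":1,"xyz":[0.18,-0.3,0],"roll":0.01},{"gripper":1,"xyz":[0.18,-0.3,0],"roll":0.01},{"gripper":1,"xyz":[0.18,-0.3,0],"roll":0.01},{"gripper":1,"xyz":[0.18,-0.3,0],"roll":0.01},{"gripper":1,"xyz":[0.1,-0.3,0],"roll":0.01},{"gripper":1,"xyz":[0.1,-0.3,0],"roll":0.01}], "newtons": 10}}

```text
time_s: 1.35
tool_pos: [0.4734, 0.2902, 0.3083]
tool_rot: [-0.0, 0.093, 0.996, -0.0]
contact_force: [0.6, 0.2, -0.3]
grip_width: 0.093
grasp_force: 0.0
```

Request:
{"method": "servo_tool", "body": {"plan": [{"gripper":1,"xyz":[0,-0.35,0],"roll":0},{"gripper":1,"xyz":[0,-0.35,0],"roll":0},{"gripper":1,"xyz":[0,-0.35,0],"roll":0},{"gripper":1,"xyz":[0,-0.35,0],"roll":0},{"gripper":1,"xyz":[0,-0.35,0],"roll":0},{"gripper":1,"xyz":[0,-0.35,0],"roll":0},{"gripper":1,"xyz":[0,-0.35,0],"roll":0},{"gripper":1,"xyz":[-0.05,-0.35,0],"roll":0},{"gripper":1,"xyz":[-0.05,-0.35,0],"roll":0},{"gripper":1,"xyz":[-0.05,-0.35,0],"roll":0}]}}

```text
time_s: 2.6
tool_pos: [0.45, -0.2346, 0.3086]
tool_rot: [-0.0, 0.093, 0.996, 0.0]
contact_force: [0.3, 0.3, -0.3]
grip_width: 0.093
grasp_force: 0.0
```

Request:
{"method": "servo_tool", "body": {"plan": [{"gripper":1,"xyz":[0,-0.11,0],"roll":0},{"gripper":1,"xyz":[0,0,0],"roll":0},{"gripper":1,"xyz":[0,0,0],"roll":0}]}}

```text
time_s: 2.98
tool_pos: [0.451, -0.2479, 0.3084]
tool_rot: [-0.0, 0.093, 0.996, 0.0]
contact_force: [0.2, 1.0, -0.7]
grip_width: 0.0928
grasp_force: 0.0
```

Run:
```python
from h import *
import cv2
o=manip.observe(); print(o["tool_pos"],o["tool_rot"],o["qpos"])
a=manip.read_camera("scene")[150:400,300:500,::-1]; b=manip.read_camera("top")[170:300,340:500,::-1]
a=cv2.resize(a,(400,500)); b=cv2.resize(b,(400,325))
c=np.zeros((500,800,3),np.uint8); c[:,:400]=a; c[:325,400:]=b; cv2.imwrite("pics/above.png",c)
```

```text
[ 0.45098483 -0.24790718  0.30837735] [-2.01423133e-04  9.25394966e-02  9.95708909e-01  4.12449557e-04] [ 0.16177795  0.24735736  0.29167669  1.97782775 -0.08880239  0.929018
  1.88379879]
```

View pics/above.png

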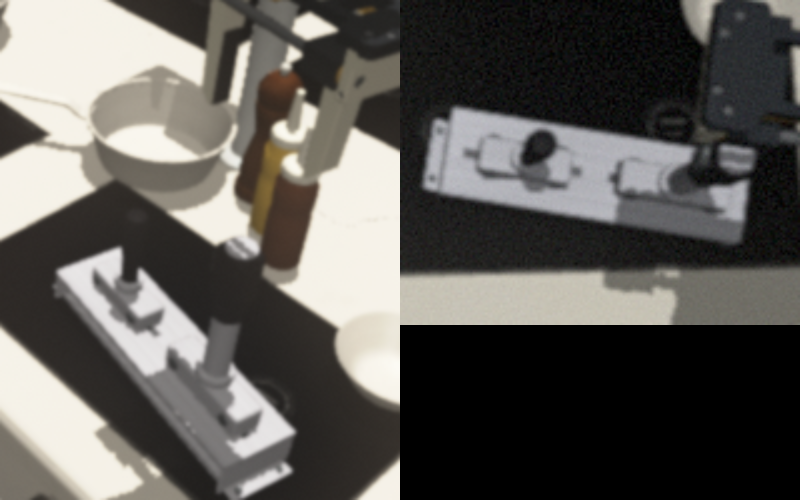

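The picture shows the open fingers straddling above the grip: fingertips at about (215,100) and (320,170) in the left half, with the grip cap at (242,245) below. I'll go straight down, then close.

Request:
{"method": "servo_tool", "body": {"plan": [{"gripper":1,"xyz":[0,-0.01,-0.15],"roll":0},{"gripper":1,"xyz":[0,0,-0.15],"roll":0},{"gripper":1,"xyz":[0,0,-0.15],"roll":0},{"gripper":1,"xyz":[0,0,-0.15],"roll":0},{"gripper":1,"xyz":[0,0,-0.15],"roll":0},{"gripper":1,"xyz":[0,0,-0.12],"roll":0},{"gripper":1,"xyz":[0,0,-0.11],"roll":0},{"gripper":1,"xyz":[0,0,0],"roll":0},{"gripper":1,"xyz":[0,0,0],"roll":0}]}}

```text
time_s: 4.2
tool_pos: [0.451, -0.2507, 0.1621]
tool_rot: [0.0, 0.093, 0.996, 0.0]
contact_force: [0.3, 0.1, 0.5]
grip_width: 0.0932
grasp_force: 0.0
```

Run:
```python
from h import *
import cv2
a=manip.read_camera("scene")[180:380,340:500,::-1]; b=manip.read_camera("top")[170:300,380:500,::-1]
a=cv2.resize(a,(400,500)); b=cv2.resize(b,(400,433))
c=np.zeros((500,800,3),np.uint8); c[:,:400]=a; c[:433,400:]=b; cv2.imwrite("pics/down.png",c)
```

```text
(no output)
```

View pics/down.png

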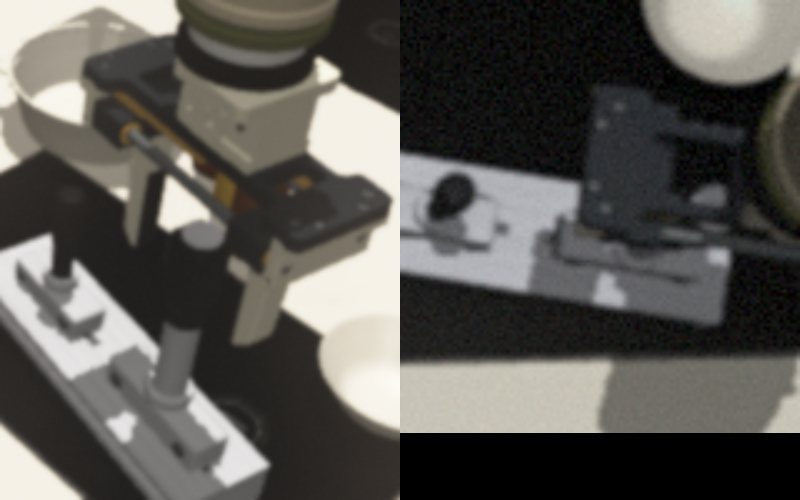

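Run:
```python
from h import *
y=np.array([.187,.982,0]);p=np.array([.451,-.2507,.162]);x=np.array([.982,-.187,0])
for q in (p,p+.055*y,p-.055*y,p+.02*x,p+[0,0,.042]):
    u,v=pix("scene",q); print((u-340)*2.5,(v-180)*2.5)
```

```text
190.28104648014576 284.1845646648885
136.75692057367627 232.8679096299244
249.41372462090897 340.878460997651
214.92490200697176 273.93832864111846
201.17014671975127 233.95447197321133
```

The fingertips are at (133,240) and (245,340), and the cap is at (203,235). Both match the projections to 1–2 mm, so I'll close.

Request:
{"method": "servo_tool", "body": {"plan": [{"gripper":0.3,"xyz":[0,0,0],"roll":0},{"gripper":0.3,"xyz":[0,0,0],"roll":0},{"gripper":0.3,"xyz":[0,0,0],"roll":0},{"gripper":0.3,"xyz":[0,0,0],"roll":0},{"gripper":0.3,"xyz":[0,0,0],"roll":0},{"gripper":0.3,"xyz":[0,0,0],"roll":0}], "newtons": 25}}

```text
time_s: 5.05
tool_pos: [0.4508, -0.2504, 0.1617]
tool_rot: [-0.0, 0.093, 0.996, 0.0]
contact_force: [0.8, 2.6, 3.5]
grip_width: 0.0378
grasp_force: 1.9
```

Request:
{"method": "servo_tool", "body": {"plan": [{"gripper":0.1,"xyz":[0,0,0],"roll":0},{"gripper":0,"xyz":[0,0,0],"roll":0},{"gripper":0,"xyz":[0,0,0],"roll":0},{"gripper":0,"xyz":[0,0,0],"roll":0},{"gripper":0,"xyz":[0,0,0],"roll":0},{"gripper":0,"xyz":[0,0,0],"roll":0}], "newtons": 25}}

```text
time_s: 5.8
tool_pos: [0.4505, -0.2511, 0.1616]
tool_rot: [-0.0, 0.094, 0.996, 0.0]
contact_force: [0.5, 4.1, -2.3]
grip_width: 0.0321
grasp_force: 25.0
```

The button is fully in, at 32 mm across. Now I'll draw the handle out.

Request:
{"method": "servo_tool", "body": {"plan": [{"gripper":0,"xyz":[0,0,0.05],"roll":0},{"gripper":0,"xyz":[0,0,0.06],"roll":0},{"gripper":0,"xyz":[0,0,0.06],"roll":0},{"gripper":0,"xyz":[0,0,0.06],"roll":0},{"gripper":0,"xyz":[0,0,0.06],"roll":0},{"gripper":0,"xyz":[0,0,0.06],"roll":0},{"gripper":0,"xyz":[0,0,0.06],"roll":0},{"gripper":0,"xyz":[0,0,0.05],"roll":0},{"gripper":0,"xyz":[0,0,0.03],"roll":0},{"gripper":0,"xyz":[0,0,0],"roll":0}]}}

```text
time_s: 7.05
tool_pos: [0.4507, -0.2511, 0.2354]
tool_rot: [0.0, 0.093, 0.996, -0.0]
contact_force: [-0.2, 1.0, -2.2]
grip_width: 0.0319
grasp_force: 25.0
```

Request:
{"method": "servo_tool", "body": {"plan": [{"gripper":0,"xyz":[0,0,0.03],"roll":0},{"gripper":0,"xyz":[0,0,0.03],"roll":0},{"gripper":0,"xyz":[0,0,0.02],"roll":0},{"gripper":0,"xyz":[0,0,0],"roll":0},{"gripper":0,"xyz":[0,0,0],"roll":0}]}}

```text
time_s: 7.68
tool_pos: [0.4504, -0.2511, 0.2469]
tool_rot: [-0.0, 0.093, 0.996, 0.0]
contact_force: [0.7, 0.1, -6.0]
grip_width: 0.0321
grasp_force: 25.0
```

The load of −6 N shows the end stop is reached and the whole scraper is hanging. I'll lift it clear.

Request:
{"method": "servo_tool", "body": {"plan": [{"gripper":0,"xyz":[0,0,0.04],"roll":0},{"gripper":0,"xyz":[0,0,0.06],"roll":0},{"gripper":0,"xyz":[0,0,0.06],"roll":0},{"gripper":0,"xyz":[0,0,0.06],"roll":0},{"gripper":0,"xyz":[0,0,0.06],"roll":0},{"gripper":0,"xyz":[0,0,0.05],"roll":0},{"gripper":0,"xyz":[0,0,0.02],"roll":0},{"gripper":0,"xyz":[0,0,0],"roll":0},{"gripper":0,"xyz":[0,0,0],"roll":0},{"gripper":0,"xyz":[0,0,0],"roll":0}]}}

```text
time_s: 8.93
tool_pos: [0.4505, -0.251, 0.2993]
tool_rot: [-0.0, 0.093, 0.996, 0.0]
contact_force: [-0.0, -0.1, -7.0]
grip_width: 0.032
grasp_force: 25.0
```

Run:
```python
from h import *
import cv2
o=manip.observe(); print(o["tool_pos"],o["contact_force"],o["grip_width"])
a=manip.read_camera("scene")[80:400,320:480,::-1]; b=manip.read_camera("top")[170:300,340:500,::-1]
a=cv2.resize(a,(300,600)); b=cv2.resize(b,(480,390))
c=np.zeros((600,800,3),np.uint8); c[:,:300]=a; c[:390,300:780]=b; cv2.imwrite("pics/up.png",c)
```

```text
[ 0.4504832  -0.25099402  0.29934284] [-0.04748684 -0.05182524 -6.98229435] 0.031990736943536706
```

View pics/up.png

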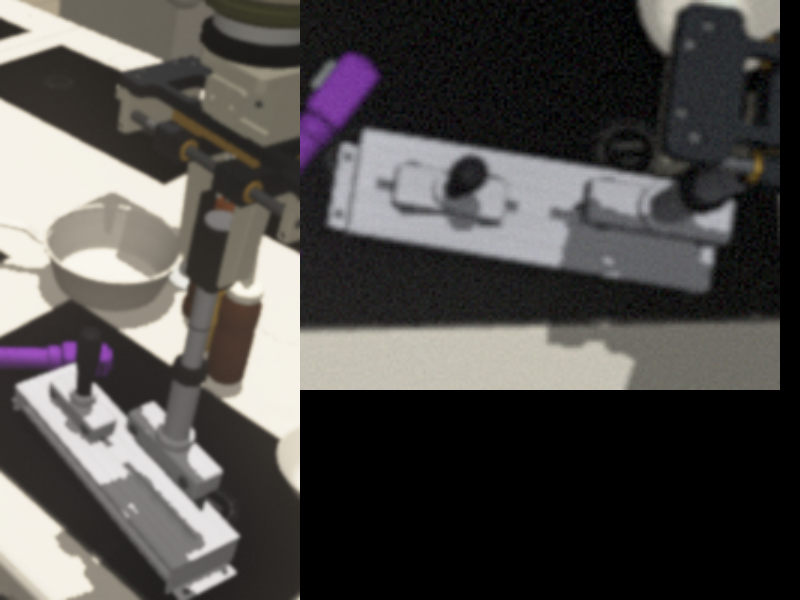

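The picture shows the scraper extended and hanging with its head above the dock: tube joint at (188,370), head at (175,450). The short scraper still stands. The purple look-alike is now lying over behind the dock, so I'll take a full view before handing in.

Run:
```python
from h import *
import cv2
cv2.imwrite("pics/full.png",manip.read_camera("scene")[:,:,::-1])
t=manip.read_camera("top"); t0=cv2.imread("pics/top0.png")[:,:,::-1]
d=lambda a:np.argwhere(cv2.medianBlur(a,5)[190:260,185:245].min(2)>150).mean(0)
print("shaker px",d(t0.copy()),d(t))
y=np.array([.187,.982,0]);x=np.array([.982,-.187,0]);p=np.array([.4505,-.251,0])
for z in (.094,.118): print(z,[np.round(pix("scene",p+a*.015*x-.048*y+[0,0,z])) for a in(-1,1)])
print("grip foot/inner tube start", pix("scene",p+[0,0,.094+.112]))
```

```text
shaker px [38.3575419  26.34217877] [38.17614424 26.29958391]
0.094 [array([421., 347.]), array([436., 340.])]
0.118 [array([424., 337.]), array([439., 330.])]
grip foot/inner tube start (np.float64(420.62552453277556), np.float64(272.82899779717076))
```

View pics/full.png

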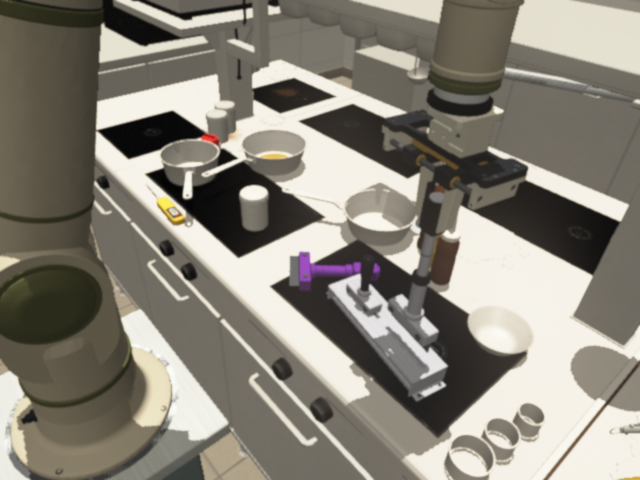

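Head corners match the predicted lift, with the blade edge at about 74 mm. The shaker hasn't moved and the short scraper is upright. The purple look-alike has tipped over but nothing is touching it. I'm handing in.

```bash
python3 -c "
from bench import manip
print(manip.observe()['grasp_force'],manip.close_job())"
```

```text
the job is handed in; nothing more can be done
24.996123164892197 None
```

I handed the job in with the scraper extended to its second stop and held still and upright, blade edge about 38 mm above the dock's top, and the short scraper and shaker unmoved; but the purple look-alike tipped over during the run (cause not seen, possibly the arm) and I left it lying on the worktop.

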